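Catch can under the gearbox drain spout

ROBOT

A 6-joint arm with a two-finger parallel gripper is mounted at the origin on the work surface. World frame = base frame: x ahead of the robot, y to its left, z up, the work surface at z = 0. Lengths are in m, angles in rad, forces in N, time in s.
With the tool pointing down it reaches from about 0.3 to 0.875 m from the base axis. Payload 6.4 kg.
Tool frame: the origin (TCP) lies between the finger pads; the fingertips stand 25 mm ahead of it and the grasp point (between the pads) lies 6 mm ahead of it; z points along the fingers, y is the line along which they close (so a half turn about z gives the same grasp; the last joint's range is limited). The gripper opens to 85 mm and grips with 20 to 120 N. Pads are 22 mm wide; open, the fingers measure 114 mm over their backs; the gripper's body (76 mm by 85 mm) begins 54 mm behind the grasp point. The pads swing forward as they close: fully open they stand 13 mm farther back than shut.
Start: joints at [1.067, 0.181, 1.607, -0, 1.354, -0.206], TCP at [0.169, 0.55, 0.227] pointing down, gripper open.
Joint ranges: [-2.99, 2.99], [-0.89, 2.07], [0.3, 2.58], [-1.14, 4.28], [0, 2.63], [-3.12, 3.12]. Speed limits (rad/s): [2.57, 2.57, 3.01, 3.14, 3.14, 3.14].

INTERFACE

Orientations are given as a unit quaternion [w, x, y, z].
In Python, from bench import ctrl gives the robot as it stands.
- The arm moves only by the tool servo_tool, never from a script. Its argument "series" is text: rows parted by semicolons, each of 7 numbers parted by spaces: the gripper command: -1 is fully open, 1 is shut, values between are in proportion, then the shift along the tool's x, y, z in m, then the turn, a rotation vector about the tool's x, y, z in degrees. A call has 1 to 12 rows; each row is the pose to reach, as a shift and turn from the pose commanded when the call began, along the tool's axes at that moment; what a row does not reach only later rows make up. A row lasts 1/12 s, in which the tool goes at most 41.7 mm and 7.16 degrees, less where a joint would pass 70% of its speed; a pose out of reach is approached as far as the arm can. A call with a gripper value outside its range is refused whole. The fingers move at their own pace and stop on an object; the grip force is fixed at half the most. Time passes only in rows, so rows that repeat a pose let the fingers close. It gives the time, the measured TCP pose, the force, the opening and the grip force at its end, in the units of the state.
- ctrl.get_obs(): the state, without advancing time (a new reading comes with each control period).
- ctrl.camera(name): name is "scene" or "top" or "wrist"; returns a dict with "img" (400x640x3 uint8, red, green, blue), "z_map" (400x640 float32, m along the optical axis (not along the pixel's ray), 0 where there is no reading), "fovy" (degrees; the focal length in pixels is half the picture's height over the tangent of half this angle, whatever the lens; pixels are square), "cx", "cy" (the principal point, pixels), "k1" (the pictures are not rectified: a ray, as slopes to the right and down, at radius r is drawn at 1 + k1 r^2 times it, then the intrinsics apply), "extrinsics" (4x4, takes a point from camera to world coordinates); the wrist camera has in their place "T_tool_cam" (4x4, takes a point from camera to tool coordinates, whose origin is the TCP and whose axes are the flange's). Camera axes: x right, y down, z forward; pixel columns grow to the right and rows downward; lengths in m; the calibration is good to about 2 mm. A picture is of the moment at which its call begins: read the wrist's pose just before it.
- ctrl.hand_in(): hands the job in; it is judged then, once.
The state is a dict: "time_s": time; "q": joint angles; "dq": joint speeds; "joint_efforts": joint torques, N m; "eef_pos": TCP position; "eef_rot": TCP orientation; "wrist_force": force on the tool from outside, world axes, zero at the start; "torque": the same for the moment, N m; "opening": opening from 0.0 (shut) to 1.0 (fully open); "grasp_force": force on a finger pad.
Only numpy, scipy, OpenCV 4.12 (cv2) and the standard library are available. Lean on these libraries where they do the work, as an engineer would, in place of code of your own. Each camera call takes 0.05 s, during which the arm holds its last target. There are 200 camera calls.

TASK

Stand the empty open steel can upright on the dark round spot at the outer end of the plank. Then slide the plank outward on its stand, can and all and without lifting it off, until the spot and the can are right under the gearbox's drain spout. The plank overbalances out there, so finish while still holding it down, level on the stand with the can upright; do not put it back or let go, and leave the other things where they are.

Things in the scene. Friction and masses are not known exactly. Their poses are not given: they have to be found in the camera images.
- can_mid (a point): Centre of the catch can: plain steel open cup, empty, 75 mm tall, rim outside diameter 56 mm, narrowing slightly to the foot, 0.1 to 0.2 kg. The point is half-way up, 37.5 mm above the can's underside; z is the can's axis, up. It stands on the bench in one of three places in a row, with the oil bottle and the grease jar in the others; it is the only open one.
- spot (a point): Centre of the dark round spot (60 mm diameter, flush) on the top face of the plank, on its centre line, 40 mm from its outer end. Axes as the plank's.
- grip_block (a point): Centre of the wooden grip block fixed on top of the plank near its inner (tail) end: 30 mm across the plank, 50 mm along it, 45 mm tall above the plank's top face, so this point is 22.5 mm above that face and 22.5 mm below the block's top, 285 mm behind the spot on the centre line. Same axes as the plank. Grip it from above across the 30 mm.
- plank: Loose wooden plank, 360 mm long, 70 wide, 15 thick; origin at the centre of its underside, +y along its length, outward (to the spout), x across, z up; the spot is at y = 140 mm. 0.33 kg with its grip block; balance point 12 mm from mid-length towards the block. Not held, it tips once more than about 190 mm overhangs the stand, sooner with the can on.
- stand: Fixed steel riser block that the plank lies on: flat top 90 mm across by 150 mm along the plank, 70 mm above the bench. Origin: centre of its underside; its y axis points outward, towards the gearbox. No guides: the plank just lies on it.
- spout (a point): Lower tip of the gearbox's brass drain spout, a fixed bent pipe 22 mm in diameter at the tip, 188 mm above the bench, hanging over the bench roughly in line with the plank. Its opening faces straight down. With the can on the plank the can's rim passes about 28 mm below it. The pipe runs from here outward (its +y) to the gearbox.
- gearbox: Fixed grey gearbox, body 190 mm tall; origin under its middle, 220 mm from the spout along its y; its nearest face is 120 mm beyond the spout. The space under the spout is free for the plank.
- oil_bottle: Bystander: closed white oil bottle with black cap, 54 mm diameter, 115 mm tall, origin at its underside. Leave alone.
- grease_jar: Bystander: closed amber jar with steel lid, 60 mm diameter, 70 mm tall, origin at its underside. Leave alone.
- wrench: Bystander: steel wrench 170 mm long lying flat on the bench, lower than the plank, which passes over it. Leave alone.
- spool: Bystander: copper wire spool, 80 mm diameter, 60 mm tall, at the back. Leave alone.
- bearing: Bystander: steel bearing ring 52 mm diameter, 15 mm tall, lying at the back. Leave alone.
- screwdriver: Bystander: screwdriver 190 mm long lying at the right. Leave alone.
There are look-alikes about, which are no part of the job. Leave any blue or yellow look-alike of the part that bears can_mid alone.

How it is judged:
On the way, in this order (a step that is already met when the one before it is completed fails the run):
1. the can stands upright and released on the dark spot of the plank (horizontal distance between can_mid and spot below 0.015 m and angle between can_mid's own z axis and vertical below 0.08 rad and z of can_mid in the frame of spot below 0.041 m and contact force between the fingers and can below 0.05 N), for 0.2 s.
2. the plank is slid out, can on it, until the spot is under the spout (horizontal distance between spot and spout below 0.015 m and horizontal distance between can_mid and spot below 0.02 m and angle between plank's own z axis and vertical below 0.05 rad), for 0.2 s.
At the end, for the whole second after the job is handed in: The spot is within 15 mm and the can within 22 mm of straight under the spout (seen from above), the can upright (within 0.1 rad) on the spot (within 20 mm), the plank level (within 0.05 rad), at rest on the stand (over 1 N on it), not touching the gearbox, and still held by the fingers (over 1 N) (all of step 2 and horizontal distance between can_mid and spout below 0.022 m and z of can_mid in the frame of spot below 0.041 m and angle between can_mid's own z axis and vertical below 0.1 rad and contact force between each of the fingers, stand and plank above 1 N and contact force between gearbox and plank below 0.1 N and linear speed of plank below 0.02 m/s); the arm keeps its last pose, push and grip.
It fails at once if the can is tipped (angle between can_mid's own z axis and vertical above 0.6 rad).
It fails at once if the plank tips (angle between plank's own z axis and vertical above 0.15 rad).
It fails at once if the plank is lifted off the stand (z of plank in the frame of stand above 0.095 m).
It fails at once if a bystander is disturbed (distance of any of oil_bottle, grease_jar, wrench, spool, bearing, screwdriver from where it was at the start of the episode above 0.04 m).
It also fails if it takes over 51 s, if anything falls off the work surface, if the arm or the gripper's body presses on something with over 40 N, if the wrist force passes 120 N, or if a joint passes its speed limit or range.

## Working session

There is one attempt and no reset: what is moved stays moved. The work goes in short steps, Python scripts to look and compute and a tool call to move; the robot and the scene stay as the last step left them, time stands still between calls to the robot, and variables do not carry over. Pictures are saved under pics/ and viewed, at most 10 in all, crops included, and the job is handed in when it is done.

Besides the shell and the picture viewer there is one more tool, called after "Request:" as name(argument=value, ...) on one line, values as JSON. servo_tool: Moves the arm, as the interface text tells. Its arguments: {"type":"object","properties":{"series":{"type":"string"}},"required":["series"]}

```bash
mkdir -p pics
cat > h.py <<'E'
import numpy as np, cv2
from bench import ctrl
from scipy.spatial.transform import Rotation as R
def cloud(c, o=None):
    H,W=c["z_map"].shape; f=H/2/np.tan(np.radians(c["fovy"])/2)
    K=np.array([[f,0,c["cx"]],[0,f,c["cy"]],[0,0,1.]])
    u,v=np.meshgrid(np.arange(W),np.arange(H))
    p=np.stack([u,v],-1).reshape(-1,1,2).astype(float)
    s=cv2.undistortPoints(p,K,np.array([c["k1"],0,0,0.])).reshape(H,W,2)
    P=np.dstack([s,np.ones((H,W))])*c["z_map"][...,None]
    if "extrinsics" in c: T=c["extrinsics"]
    else:
        T=np.eye(4);w,x,y,z=o["eef_rot"];T[:3,:3]=R.from_quat([x,y,z,w]).as_matrix();T[:3,3]=o["eef_pos"];T=T@c["T_tool_cam"]
    T=np.array(T); P=P@T[:3,:3].T+T[:3,3]; P[c["z_map"]==0]=np.nan
    return P
def shot(n,name):
    o=ctrl.get_obs(); c=ctrl.camera(n); cv2.imwrite(f"pics/{name}.png",c["img"][...,::-1]); P=cloud(c,o); np.savez(f"{name}.npz",P=P,img=c["img"]); return c["img"],P,o
E
python3 - <<'E'
from h import *
a,P,o=shot("top","top1"); b,Q,o=shot("scene","scene1")
print(o)
E
```

```text
{'time_s': 0.05, 'q': array([ 1.06669963e+00,  1.81565327e-01,  1.60797704e+00,  1.37103063e-05,
        1.35382353e+00, -2.06303815e-01]), 'dq': array([ 0.00095356, -0.00031216, -0.00112807,  0.00104376,  0.00025062,
       -0.00176446]), 'joint_efforts': array([ 2.87251287e-04, -4.46248877e+01, -3.52581775e+01, -2.85352971e-04,
        4.21701581e-03, -5.14298961e-05]), 'eef_pos': array([0.16842001, 0.54920412, 0.22658548]), 'eef_rot': array([-3.14623332e-04,  1.48348283e-01,  9.88934781e-01, -8.28949318e-04]), 'wrist_force': array([ 0.46908525,  0.33100372, -0.00651592]), 'torque': array([0.02142707, 0.00752629, 0.04446719]), 'grasp_force': 0.0, 'opening': 1.000927979026651}
```

View pics/top1.png

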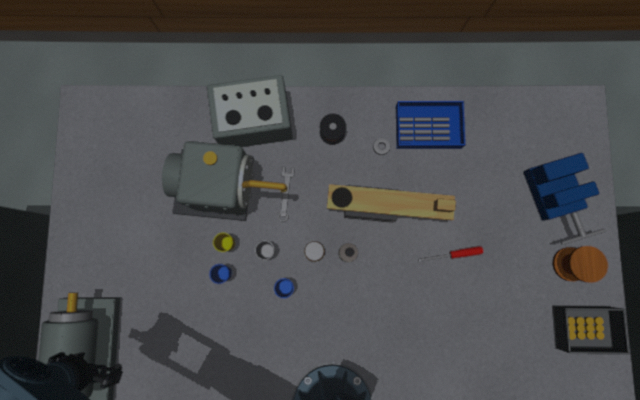

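View pics/scene1.png

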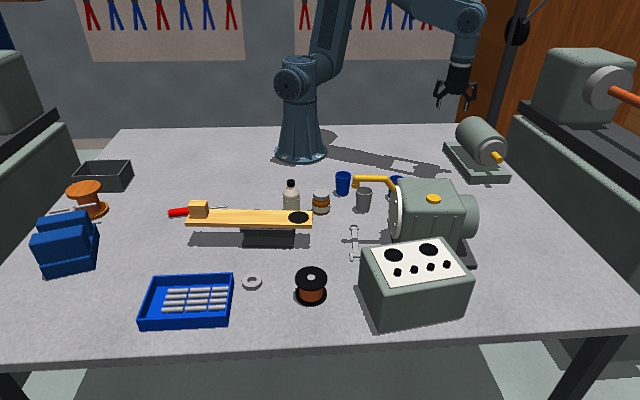

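Top view: the candidates for the can are the steel open cup (266,250), the blue cups (220,273) and (285,287), the yellow cup (224,242), the steel-lidded jar (315,251) and the bottle (348,252). I choose the cup at (266,250) because it is plain steel and open. Spot is at (342,197), grip block at (444,205) and spout tip at about (285,187).

Run:
```python
from h import *
d=np.load("top1.npz");P,img=d["P"],d["img"]
cv2.imwrite("pics/crop1.png",cv2.resize(img[130:310,200:480,::-1],None,fx=2.8,fy=2.8,interpolation=cv2.INTER_CUBIC))
def reg(n,u0,u1,v0,v1,z0,z1):
    m=np.zeros(P.shape[:2],bool);m[v0:v1,u0:u1]=1;m&=(P[...,2]>z0)&(P[...,2]<z1)
    q=P[m];
    print(n,len(q),q.mean(0).round(4),np.percentile(q,2,axis=0).round(3),np.percentile(q,98,axis=0).round(3))
    return m,q
reg("canrim",250,282,235,265,.066,.09)
m,q=reg("plank",315,465,175,230,.075,.1)
r=cv2.minAreaRect(q[:,:2].astype(np.float32)); print("rect",r)
mb,qb=reg("block",425,465,190,225,.118,.15); print(cv2.minAreaRect(qb[:,:2].astype(np.float32)))
mm=m&(img.max(2)<60); 
for k in [mm]: print("spot",k.sum(),P[k].mean(0),np.ptp(P[k],axis=0))
reg("spout",240,295,175,200,.17,.25)
m2,q2=reg("tip",276,292,178,196,.15,.25)
for u in range(240,292,4):
    c=[P[v,u] for v in range(172,200) if P[v,u,2]>.15]
    if c: print(u,len(c),np.mean(c,0).round(3),np.max(c,0)[2].round(3))
s=np.load("scene1.npz");Q=s["P"];
for v in range(170,196,2): print(v,[tuple((Q[v,u]*1000).round()) for u in (352,355,358)])
```

```text
canrim 78 [0.4393 0.1963 0.0734] [0.411 0.168 0.068] [0.464 0.22  0.078]
plank 2882 [ 0.5743 -0.1522  0.0844] [ 0.53  -0.33   0.079] [0.616 0.008 0.09 ]
rect ((0.5686238408088684, -0.16358785331249237), (0.3588847219944, 0.08257889002561569), 84.64044952392578)
block 210 [ 0.5602 -0.3069  0.1283] [ 0.545 -0.332  0.12 ] [ 0.575 -0.283  0.134]
((0.561423659324646, -0.30755290389060974), (0.051152657717466354, 0.03058858960866928), 84.63352966308594)
spot 305 [ 0.5861498  -0.02609693  0.08486331] [0.08531677 0.28474005 0.02425221]
spout 408 [0.5984 0.1908 0.211 ] [0.579 0.125 0.174] [0.624 0.247 0.226]
tip 90 [0.5929 0.1355 0.2163] [0.584 0.122 0.193] [0.604 0.149 0.226]
240 28 [0.601 0.247 0.186] 0.198
244 21 [0.611 0.237 0.183] 0.202
248 7 [0.602 0.221 0.217] 0.221
252 7 [0.601 0.21  0.223] 0.226
256 7 [0.601 0.2   0.223] 0.224
260 7 [0.598 0.189 0.223] 0.227
264 7 [0.599 0.18  0.221] 0.226
268 7 [0.598 0.169 0.222] 0.228
272 7 [0.596 0.159 0.222] 0.228
276 7 [0.596 0.149 0.223] 0.226
280 8 [0.593 0.139 0.219] 0.224
284 9 [0.592 0.129 0.216] 0.225
170 [(np.float64(164.0), np.float64(2
[... 1591 characters left out ...]
at64(295.0), np.float64(181.0), np.float64(-2.0)), (np.float64(602.0), np.float64(132.0), np.float64(190.0)), (np.float64(417.0), np.float64(178.0), np.float64(73.0))]
190 [(np.float64(313.0), np.float64(178.0), np.float64(1.0)), (np.float64(317.0), np.float64(188.0), np.float64(3.0)), (np.float64(415.0), np.float64(179.0), np.float64(64.0))]
192 [(np.float64(323.0), np.float64(176.0), np.float64(-2.0)), (np.float64(332.0), np.float64(186.0), np.float64(4.0)), (np.float64(414.0), np.float64(180.0), np.float64(56.0))]
194 [(np.float64(343.0), np.float64(173.0), np.float64(3.0)), (np.float64(339.0), np.float64(185.0), np.float64(-0.0)), (np.float64(455.0), np.float64(172.0), np.float64(75.0))]
```

View pics/crop1.png

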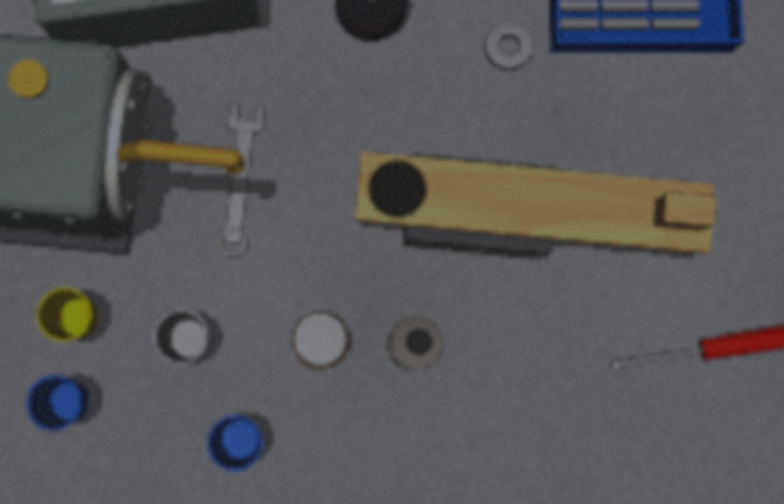

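Crop: the grey open cup (185,335 in the crop) has an open mouth and its inner floor shows, so it is the can. The flat white disc is the jar and the dark-capped one is the bottle. Next I turn the tool and go above the can.

Request:
servo_tool(series="-1 -0.362 -0.26 0 0 0 78.6; -1 -0.362 -0.26 0 0 0 78.6; -1 -0.362 -0.26 0 0 0 78.6; -1 -0.362 -0.26 0 0 0 78.6; -1 -0.362 -0.26 0 0 0 78.6; -1 -0.362 -0.26 0 0 0 78.6; -1 -0.362 -0.26 0 0 0 78.6; -1 -0.362 -0.26 0 0 0 78.6; -1 -0.362 -0.26 0 0 0 78.6; -1 -0.362 -0.26 0 0 0 78.6; -1 -0.362 -0.26 0 0 0 78.6; -1 -0.362 -0.26 0 0 0 78.6")

```text
time_s: 1.1
eef_pos: [0.4413, 0.1908, 0.2274]
eef_rot: [0.001, 0.745, 0.667, -0.0]
wrist_force: [-0.2, -0.2, 0.2]
opening: 1.0
grasp_force: 0.0
```

```bash
cat >> h.py <<'E'
def axes(o):
    w,x,y,z=o["eef_rot"]; return R.from_quat([x,y,z,w]).as_matrix()
def circ(q):
    A=np.c_[2*q[:,:2],np.ones(len(q))]; s=np.linalg.lstsq(A,(q[:,:2]**2).sum(1),rcond=None)[0]
    return s[:2],np.sqrt(s[2]+s[0]**2+s[1]**2)
E
python3 - <<'E'
from h import *
img,P,o=shot("wrist","w1")
print(o["eef_pos"],axes(o).round(4))
q=P.reshape(-1,3); q=q[(q[:,2]>.071)&(q[:,2]<.08)&(np.hypot(q[:,0]-.438,q[:,1]-.194)<.05)]
print(len(q),circ(q),q.mean(0),q.min(0),q.max(0))
d=np.load("scene1.npz");Q=d["P"];im=d["img"]
k=Q[228:250,235:305]; m=(k[...,2]>.01)&(k[...,2]<.066)
print("stand",np.percentile(k[m],[1,50,99],axis=0).round(3))
d=np.load("top1.npz");T=d["P"];im=d["img"]
m=np.zeros(T.shape[:2],bool);m[180:214,325:360]=1;m&=(im.max(2)<60)&(T[...,2]>.075)
print("spot",m.sum(),T[m].mean(0),np.ptp(T[m],axis=0))
s=np.load("scene1.npz");k=s["P"];m=np.zeros(k.shape[:2],bool);m[205:230,280:315]=1;m&=(s["img"].max(2)<60)&(k[...,2]>.075)
print("spot2",m.sum(),k[m].mean(0),np.ptp(k[m],axis=0))
E
```

```text
[0.44129973 0.19077012 0.22737412] [[ 0.1099  0.9939  0.001 ]
 [ 0.9939 -0.1099 -0.0016]
 [-0.0015  0.0012 -1.    ]]
473 (array([0.43439432, 0.1943618 ]), np.float64(0.026088370823495462)) [0.43414547 0.19400388 0.07400777] [0.40650174 0.16644862 0.0712133 ] [0.46177543 0.22157162 0.0759453 ]
stand [[ 0.574 -0.189  0.011]
 [ 0.599 -0.115  0.016]
 [ 0.624 -0.04   0.065]]
spot 302 [ 0.58663567 -0.02455749  0.08487716] [0.05291633 0.05429565 0.01381763]
spot2 182 [ 0.58459138 -0.02398943  0.08647927] [0.05369209 0.0546045  0.0063742 ]
```

View pics/w1.png

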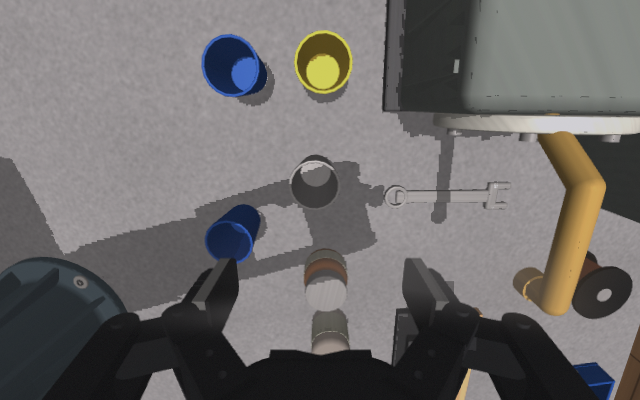

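Wrist view: the can is at (315,180), standing open, with the jar and bottle near the fingers at (325,285) and (330,330). Fingers clear everything. Descending.

Request:
servo_tool(series="-1 0.003 -0.0065 0.03 0 0 0; -1 0.003 -0.0065 0.06 0 0 0; -1 0.003 -0.0065 0.09 0 0 0; -1 0.003 -0.0065 0.12 0 0 0; -1 0.003 -0.0065 0.145 0 0 0; -1 0.003 -0.0065 0.165 0 0 0; -1 0.003 -0.0065 0.175 0 0 0; -1 0.003 -0.0065 0.175 0 0 0; -1 0.003 -0.0065 0.175 0 0 0")

```text
time_s: 1.9
eef_pos: [0.4319, 0.1991, 0.0526]
eef_rot: [-0.0, 0.741, 0.672, -0.0]
wrist_force: [0.3, 1.2, 0.3]
opening: 1.002
grasp_force: 0.0
```

Request:
servo_tool(series="0 0 0 0 0 0 0; 0.2 0 0 0 0 0 0; 0.5 0 0 0 0 0 0; 1 0 0 0 0 0 0; 1 0 0 0 0 0 0; 1 0 0 0 0 0 0; 1 0 0 0 0 0 0; 1 0 0 0 0 0 0; 1 0 0 0 0 0 0")

```text
time_s: 2.65
eef_pos: [0.4339, 0.1989, 0.0545]
eef_rot: [0.001, 0.741, 0.671, 0.002]
wrist_force: [-1.5, 1.0, 7.9]
opening: 0.61
grasp_force: 60.7
```

Request:
servo_tool(series="1 0 0 -0.02 0 0 0; 1 0 0 -0.05 0 0 0; 1 0 0 -0.09 0 0 0; 1 0 0 -0.13 0 0 0; 1 0 0 -0.15 0 0 0; 1 0 0 -0.15 0 0 0; 1 0 0 -0.15 0 0 0; 1 0 0 -0.15 0 0 0")

```text
time_s: 3.32
eef_pos: [0.4315, 0.1984, 0.2016]
eef_rot: [-0.0, 0.741, 0.671, -0.001]
wrist_force: [-0.3, -0.3, -2.2]
opening: 0.612
grasp_force: 63.7
```

Run:
```python
from h import *
img,P,o=shot("wrist","w2")
print(o["eef_pos"],axes(o).round(4),o["grasp_force"],o["wrist_force"])
q=P.reshape(-1,3); e=o["eef_pos"]
q=q[(q[:,2]>.12)&(np.hypot(q[:,0]-e[0],q[:,1]-.197)<.05)]
print(len(q),np.percentile(q,[1,50,99],axis=0))
import numpy as np
zt=np.percentile(q[:,2],98); r=q[(q[:,2]>.205)&(q[:,2]<.235)&(np.hypot(q[:,0]-e[0],q[:,1]-.197)<.033)]
print(zt,len(r),circ(r) if len(r)>5 else 0,r.min(0),r.max(0))
```

```text
[0.43149461 0.19839943 0.20162221] [[ 9.870e-02  9.951e-01 -1.300e-03]
 [ 9.951e-01 -9.870e-02 -2.000e-04]
 [-3.000e-04 -1.300e-03 -1.000e+00]] 63.70675034027954 [-0.3093134  -0.3316865  -2.20586177]
33389 [[0.38368989 0.16991776 0.15157345]
 [0.43304253 0.20961519 0.26216265]
 [0.48063669 0.22078539 0.30050747]]
0.29977162393150314 5666 (array([0.43017567, 0.1960993 ]), np.float64(0.026270316192392947)) [0.40242986 0.16657822 0.20500309] [0.46307828 0.22193939 0.23499065]
```

View pics/w2.png

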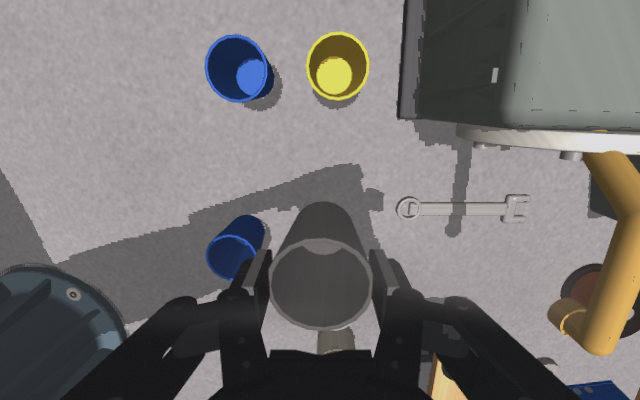

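Wrist view: the can is held upright between the pads, rim ellipse centred at (322,285), about 4 mm towards −tool-x from the TCP. Moving above the spot, y first, then x, to stay away from the spout.

Request:
servo_tool(series="1 -0.03 0.0 0 0 0 0; 1 -0.065 0.0 0 0 0 0; 1 -0.1 0.02 0 0 0 0; 1 -0.13 0.045 0 0 0 0; 1 -0.16 0.07 0 0 0 0; 1 -0.185 0.1 0 0 0 0; 1 -0.2 0.13 0 0 0 0; 1 -0.2023 0.155 0 0 0 0; 1 -0.2023 0.17 0 0 0 0; 1 -0.2023 0.1763 0 0 0 0; 1 -0.2023 0.1763 0 0 0 0; 1 -0.2023 0.1763 0 0 0 0")

```text
time_s: 4.37
eef_pos: [0.5864, -0.0196, 0.2008]
eef_rot: [-0.001, 0.741, 0.672, -0.001]
wrist_force: [0.2, 0.3, -1.7]
opening: 0.607
grasp_force: 63.7
```

Request:
servo_tool(series="1 0 0 0 0 0 0; 1 0 0 0 0 0 0; 1 0 0 0 0 0 0; 1 0 0 0 0 0 0")

```text
time_s: 4.7
eef_pos: [0.5874, -0.0198, 0.2028]
eef_rot: [0.0, 0.741, 0.671, 0.0]
wrist_force: [-0.7, 0.0, -1.0]
opening: 0.614
grasp_force: 63.7
```

Run:
```python
from h import *
img,P,o=shot("top","top2")
e=o["eef_pos"];print(e,axes(o).round(4),o["wrist_force"])
img,P,o=shot("wrist","w3")
m=(np.abs(P[...,2]-.085)<.006)&(P[...,1]>-.08)&(P[...,1]<.04)&(abs(P[...,0]-.586)<.05)
mm=m&(img.max(2)<60)
print(m.sum(),P[m].min(0),P[m].max(0)); print(mm.sum(), P[mm].min(0) if mm.any() else 0,P[mm].max(0) if mm.any() else 0)
S,P,o=shot("scene","s3")
m=(P[...,2]>.14)&(P[...,2]<.218)&(np.hypot(P[...,0]-e[0],P[...,1]-e[1])<.045)
# tilt/axis: can wall pts
q=P[m];print(len(q),np.percentile(q,[2,50,98],axis=0).round(3))
cv2.imwrite("pics/s3c.png",cv2.resize(S[100:260,180:420,::-1],None,fx=3,fy=3))
```

```text
[ 0.58743412 -0.01984223  0.20284374] [[ 9.830e-02  9.952e-01  4.000e-04]
 [ 9.952e-01 -9.830e-02 -1.000e-04]
 [-1.000e-04  4.000e-04 -1.000e+00]] [-0.7162258   0.03512109 -0.97287144]
3655 [ 0.54603241 -0.05675847  0.07902152] [0.62242578 0.01768308 0.08706646]
1653 [ 0.55437333 -0.04010754  0.08229231] [0.61260382 0.00429648 0.08706646]
376 [[ 0.566 -0.048  0.153]
 [ 0.608 -0.026  0.189]
 [ 0.618 -0.001  0.217]]
```

View pics/s3c.png

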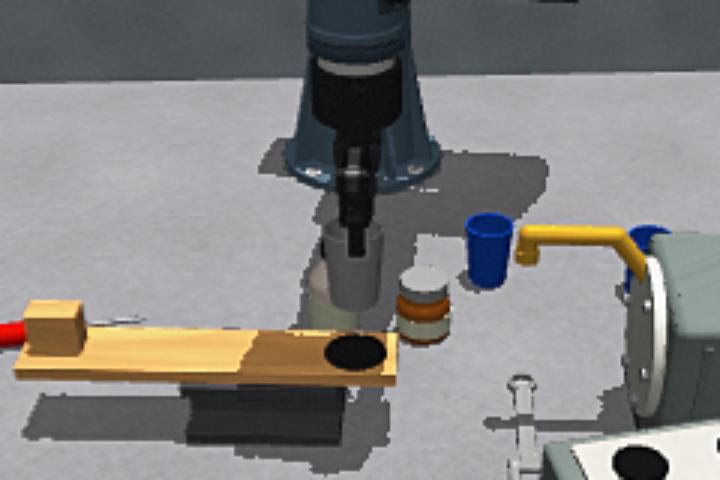

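Scene crop: the can is held upright above the spot (spot at 355,352, can centred at column 355). Lowering.

Request:
servo_tool(series="1 -0.001 -0.001 0.015 0 0 0; 1 -0.001 -0.001 0.035 0 0 0; 1 -0.001 -0.001 0.05 0 0 0; 1 -0.001 -0.001 0.056 0 0 0; 1 -0.001 -0.001 0.058 0 0 0; 1 -0.001 -0.001 0.06 0 0 0; 1 -0.001 -0.001 0.06 0 0 0")

```text
time_s: 5.43
eef_pos: [0.5872, -0.0212, 0.1431]
eef_rot: [0.0, 0.741, 0.671, 0.0]
wrist_force: [0.3, -0.2, -1.7]
opening: 0.615
grasp_force: 63.7
```

Request:
servo_tool(series="1 0 0 0.001 0 0 0; 1 0 0 0.001 0 0 0; 1 0 0 0.002 0 0 0; 1 0 0 0.002 0 0 0")

```text
time_s: 5.77
eef_pos: [0.5869, -0.0211, 0.1408]
eef_rot: [0.0, 0.741, 0.671, 0.0]
wrist_force: [1.2, -0.7, -2.3]
opening: 0.614
grasp_force: 63.7
```

Request:
servo_tool(series="1 0 0 0.001 0 0 0; 1 0 0 0.001 0 0 0; 1 0 0 0.001 0 0 0")

```text
time_s: 6.02
eef_pos: [0.5869, -0.0211, 0.1397]
eef_rot: [0.0, 0.741, 0.671, 0.0]
wrist_force: [-0.1, -0.2, -1.4]
opening: 0.61
grasp_force: 63.8
```

Request:
servo_tool(series="1 0 0 0.001 0 0 0; 1 0 0 0.001 0 0 0; 1 0 0 0.001 0 0 0")

```text
time_s: 6.27
eef_pos: [0.5871, -0.0212, 0.1396]
eef_rot: [0.0, 0.741, 0.671, 0.0]
wrist_force: [-1.5, 0.1, 5.5]
opening: 0.612
grasp_force: 64.3
```

Contact (5.5 N). Releasing.

Request:
servo_tool(series="-0.3 0 0 -0.001 0 0 0; -0.4 0 0 -0.001 0 0 0; -0.6 0 0 -0.001 0 0 0; -1 0 0 -0.001 0 0 0; -1 0 0 -0.001 0 0 0; -1 0 0 -0.001 0 0 0; -1 0 0 -0.001 0 0 0; -1 0 0 -0.001 0 0 0")

```text
time_s: 6.93
eef_pos: [0.5867, -0.0211, 0.1394]
eef_rot: [-0.0, 0.741, 0.671, -0.0]
wrist_force: [-0.4, 0.9, -0.7]
opening: 1.003
grasp_force: 0.0
```

Request:
servo_tool(series="-1 0 0 -0.015 0 0 0; -1 0 0 -0.035 0 0 0; -1 0 0 -0.06 0 0 0; -1 0 0 -0.09 0 0 0; -1 0 0 -0.11 0 0 0; -1 0 0 -0.12 0 0 0; -1 0 0 -0.12 0 0 0; -1 0 0 -0.12 0 0 0")

```text
time_s: 7.6
eef_pos: [0.5865, -0.021, 0.2589]
eef_rot: [-0.0, 0.741, 0.671, -0.0]
wrist_force: [0.8, -0.6, 0.2]
opening: 0.997
grasp_force: 0.0
```

Run:
```python
from h import *
for n in ("wrist","scene","top"):
    img,P,o=shot(n,n+"4"); print(n,o["eef_pos"])
    q=P.reshape(-1,3); q=q[(abs(q[:,2]-.158)<.006)&(np.hypot(q[:,0]-.586,q[:,1]+.024)<.045)]
    if len(q)>5: print(" rim",len(q),circ(q),(np.percentile(q,1,axis=0)+np.percentile(q,99,axis=0))/2)
    q=P.reshape(-1,3); q=q[(abs(q[:,2]-.128)<.007)&(abs(q[:,0]-.56)<.05)&(q[:,1]<-.25)&(q[:,1]>-.4)]
    if len(q)>5: print(" block",len(q),cv2.minAreaRect(q[:,:2].astype(np.float32)),np.median(q,axis=0))
print(axes(o).round(4))
a=np.load("wrist4.npz")["img"];b=np.load("scene4.npz")["img"]
cv2.imwrite("pics/c4.png",np.vstack([cv2.resize(a,(480,300)),cv2.resize(b[110:260,140:380],(480,300))])[...,::-1])
```

```text
wrist [ 0.58653081 -0.02100051  0.25893485]
 rim 837 (array([ 0.58743681, -0.02495003]), np.float64(0.02586805702679526)) [ 0.58727288 -0.02531952  0.15645605]
scene [ 0.58596132 -0.02088503  0.25783864]
 rim 130 (array([ 0.58922238, -0.02535995]), np.float64(0.02610252198493907)) [ 0.58915843 -0.02472144  0.15743256]
 block 157 ((0.5601344704627991, -0.30827465653419495), (0.05062355101108551, 0.03409581631422043), 86.2318344116211) [ 0.56740772 -0.30664073  0.12988282]
top [ 0.58569015 -0.02083158  0.25732176]
 rim 25 (array([ 0.58999216, -0.02577303]), np.float64(0.025835792925015907)) [ 0.58602419 -0.0263963   0.15812426]
 block 204 ((0.5611299276351929, -0.30792179703712463), (0.05005863681435585, 0.030535520985722542), 84.60071563720703) [ 0.56084999 -0.30706575  0.12896237]
[[ 9.880e-02  9.951e-01 -3.200e-03]
 [ 9.951e-01 -9.880e-02  8.000e-04]
 [ 5.000e-04 -3.300e-03 -1.000e+00]]
```

View pics/c4.png

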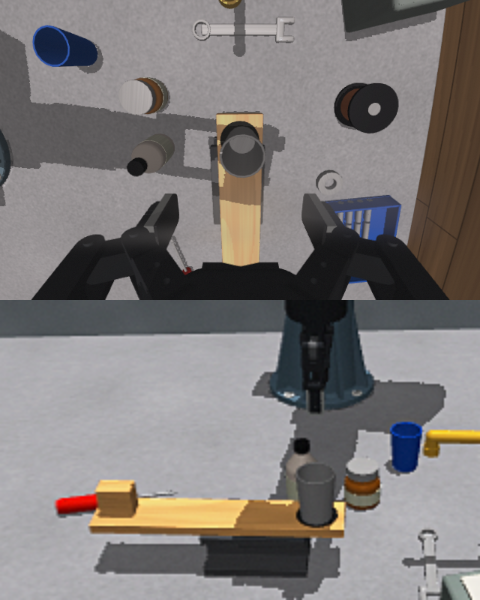

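Picture: the can stands upright on the spot (316,495 in the lower part), within about 3 mm. Next, above the grip block.

Request:
servo_tool(series="-1 -0.03 0.0027 0 0 0 0; -1 -0.065 0.0027 0 0 0 0; -1 -0.1 0.0027 0 0 0 0; -1 -0.135 0.0027 0 0 0 0; -1 -0.17 0.0027 0 0 0 0; -1 -0.205 0.0027 0 0 0 0; -1 -0.24 0.0027 0 0 0 0; -1 -0.27 0.0027 0 0 0 0; -1 -0.2876 0.0027 0 0 0 0; -1 -0.2876 0.0027 0 0 0 0; -1 -0.2876 0.0027 0 0 0 0; -1 -0.2876 0.0027 0 0 0 0")

```text
time_s: 8.75
eef_pos: [0.561, -0.3062, 0.2586]
eef_rot: [-0.001, 0.741, 0.672, 0.0]
wrist_force: [-0.4, 0.0, -0.2]
opening: 0.999
grasp_force: 0.0
```

Request:
servo_tool(series="-1 0 0 0 0 0 0; -1 0 0 0 0 0 0; -1 0 0 0 0 0 0")

```text
time_s: 9.0
eef_pos: [0.5614, -0.3063, 0.2597]
eef_rot: [0.0, 0.741, 0.672, 0.0]
wrist_force: [-0.9, 0.4, 0.3]
opening: 1.002
grasp_force: 0.0
```

Request:
servo_tool(series="-1 0 0 0.03 0 0 0; -1 0 0 0.06 0 0 0; -1 0 0 0.09 0 0 0; -1 0 0 0.11 0 0 0; -1 -0.001 0 0.125 0 0 0; -1 -0.001 0 0.135 0 0 0; -1 -0.001 0 0.14 0 0 0; -1 -0.001 0 0.14 0 0 0; -1 -0.001 0 0.14 0 0 0")

```text
time_s: 9.75
eef_pos: [0.5615, -0.3086, 0.1204]
eef_rot: [0.001, 0.741, 0.671, 0.0]
wrist_force: [0.6, 1.1, 0.5]
opening: 1.003
grasp_force: 0.0
```

Request:
servo_tool(series="0 0 0 0 0 0 0; 0.05 0 0 0 0 0 0; 0.1 0 0 0 0 0 0; 0.15 0 0 0 0 0 0; 0.15 0 0 0 0 0 0; 0.15 0 0 0 0 0 0")

```text
time_s: 10.25
eef_pos: [0.5609, -0.3086, 0.1197]
eef_rot: [0.0, 0.741, 0.671, -0.0]
wrist_force: [0.0, -0.7, 0.2]
opening: 0.427
grasp_force: 0.0
```

Request:
servo_tool(series="0.2 0 0 0 0 0 0; 0.25 0 0 -0.001 0 0 0; 0.3 0 0 -0.001 0 0 0; 0.35 0 0 -0.001 0 0 0; 0.4 0 0 -0.001 0 0 0; 0.4 0 0 -0.001 0 0 0")

```text
time_s: 10.75
eef_pos: [0.5609, -0.3086, 0.1207]
eef_rot: [0.0, 0.741, 0.671, -0.0]
wrist_force: [-1.6, -0.4, 3.1]
opening: 0.323
grasp_force: 58.9
```

Request:
servo_tool(series="0.6 0 0 0 0 0 0; 1 0 0 -0.001 0 0 0; 1 0 0 -0.001 0 0 0; 1 0 0 -0.001 0 0 0; 1 0 0 -0.001 0 0 0")

```text
time_s: 11.17
eef_pos: [0.5607, -0.3084, 0.121]
eef_rot: [-0.0, 0.741, 0.671, -0.0]
wrist_force: [-0.6, 0.5, -2.2]
opening: 0.319
grasp_force: 59.3
```

```bash
cat > chk.py <<'E'
from h import *
import sys
o=ctrl.get_obs();print(o["time_s"],o["eef_pos"].round(4),o["wrist_force"].round(1),o["torque"].round(2),o["grasp_force"],axes(o).round(4)[:2,0])
img,P,o=shot("scene","s"+sys.argv[1])
q=P.reshape(-1,3); c=img.reshape(-1,3).astype(int)
m=(q[:,2]>.072)&(q[:,2]<.1)&(abs(q[:,0]-.575)<.06)&(q[:,1]>-.4)&(q[:,1]<.2)&(c[:,0]>c[:,2]+45)
q1=q[m]; A=np.c_[q1[:,:2],np.ones(len(q1))]
w=np.ones(len(q1),bool)
for _ in range(5): 
    s=np.linalg.lstsq(A[w],q1[w,2],rcond=None)[0]; r=abs(q1[:,2]-A@s); w=r<.003
print("plane slopes",s[:2].round(4),w.sum(),"z@mid",q1[w,2].mean().round(4),"yrange",np.percentile(q1[w,1],[.5,99.5]).round(4))
for n in ("scene","top"):
    if n=="top": img,P,o=shot(n,"t"+sys.argv[1])
    q=P.reshape(-1,3);k=q[(abs(q[:,2]-.158)<.006)&(abs(q[:,0]-.59)<.045)&(q[:,1]>-.08)&(q[:,1]<.17)]
    if len(k)>8:
        print(n,"rim",len(k),circ(k),((np.percentile(k,1,axis=0)+np.percentile(k,99,axis=0))/2).round(4))
E
python3 chk.py 5
```

```text
11.1667 [ 0.5607 -0.3084  0.121 ] [-0.6  0.5 -2.2] [-0.1   0.11  0.12] 59.283419251441956 [0.0987 0.9951]
plane slopes [-0.0044  0.0015] 1465 z@mid 0.0859 yrange [-0.3413  0.0126]
scene rim 133 (array([ 0.58885792, -0.02542929]), np.float64(0.026007590955863337)) [ 0.5891 -0.0247  0.1577]
top rim 85 (array([ 0.58934328, -0.0254701 ]), np.float64(0.02602600191795822)) [ 0.5899 -0.0251  0.1578]
```

Run:
```python
from h import *
for n in ("scene1","s5","w1","w2","w3","top1"):
    q=np.load(n+".npz")["P"].reshape(-1,3)
    q=q[(q[:,2]>.186)&(q[:,2]<.206)&(abs(q[:,0]-.592)<.03)&(abs(q[:,1]-.132)<.03)]
    if len(q)>6: print(n,len(q),circ(q),np.percentile(q,[2,98],axis=0).round(4).tolist())
```

```text
scene1 47 (array([0.59501102, 0.13324263]), np.float64(0.008376973572012577)) [[0.5929, 0.1235, 0.19], [0.6042, 0.1436, 0.2054]]
s5 43 (array([0.59360966, 0.13319383]), np.float64(0.009418039747090686)) [[0.5919, 0.1236, 0.1894], [0.6039, 0.1435, 0.2052]]
w1 676 (array([0.5903203 , 0.13410261]), np.float64(0.009473249540136178)) [[0.5799, 0.127, 0.1877], [0.595, 0.1446, 0.2055]]
w2 958 (array([0.5901178 , 0.13409852]), np.float64(0.009308472435100692)) [[0.5797, 0.1267, 0.1879], [0.5952, 0.1445, 0.2053]]
top1 19 (array([0.59470667, 0.1330405 ]), np.float64(0.010070848312710347)) [[0.5841, 0.1225, 0.1906], [0.5989, 0.1399, 0.2036]]
```

The plank is level and held, spout at (0.592, 0.1335). Sliding out slowly.

Request:
servo_tool(series="1 0.001 0 0 0 0 0; 1 0.003 0 0 0 0 0; 1 0.006 0 0 0 0 0; 1 0.01 -0.001 0 0 0 0; 1 0.015 -0.001 0 0 0 0; 1 0.02 -0.001 0 0 0 0; 1 0.025 -0.002 0 0 0 0; 1 0.03 -0.002 0 0 0 0; 1 0.035 -0.002 0 0 0 0; 1 0.04 -0.003 0 0 0 0; 1 0.045 -0.003 0 0 0 0; 1 0.05 -0.003 0 0 0 0")

```text
time_s: 12.27
eef_pos: [0.5629, -0.258, 0.1216]
eef_rot: [0.0, 0.741, 0.671, -0.0]
wrist_force: [-0.6, -2.6, -0.2]
opening: 0.324
grasp_force: 59.4
```

Request:
servo_tool(series="1 0.005 0 0 0 0 0; 1 0.01 -0.001 0 0 0 0; 1 0.015 -0.001 0 0 0 0; 1 0.02 -0.001 0 0 0 0; 1 0.025 -0.002 0.0005 0 0 0; 1 0.03 -0.002 0.0005 0 0 0; 1 0.034 -0.003 0.0005 0 0 0; 1 0.037 -0.003 0.001 0 0 0; 1 0.039 -0.003 0.001 0 0 0; 1 0.04 -0.003 0.001 0 0 0; 1 0.04 -0.003 0.001 0 0 0")

```text
time_s: 13.18
eef_pos: [0.5641, -0.2184, 0.1209]
eef_rot: [0.0, 0.741, 0.671, 0.0]
wrist_force: [-0.8, -1.6, 4.2]
opening: 0.326
grasp_force: 59.9
```

```bash
python3 chk.py 6
```

```text
13.1833 [ 0.5641 -0.2184  0.1209] [-0.8 -1.6  4.2] [-0.41  0.04  0.08] 59.88344728946686 [0.0986 0.9951]
plane slopes [-0.0094  0.0005] 1456 z@mid 0.0859 yrange [-0.2516  0.1037]
scene rim 131 (array([0.59278588, 0.06426649]), np.float64(0.02596416272459392)) [0.5924 0.0641 0.1577]
top rim 84 (array([0.59365881, 0.06426084]), np.float64(0.026071154370393663)) [0.5938 0.0647 0.1578]
```

Request:
servo_tool(series="1 0.001 0 0 0 0 0; 1 0.004 0 0 0 0 0; 1 0.008 -0.001 0.0005 0 0 0; 1 0.013 -0.001 0.0005 0 0 0; 1 0.018 -0.001 0.0005 0 0 0; 1 0.023 -0.002 0.001 0 0 0; 1 0.028 -0.002 0.001 0 0 0; 1 0.033 -0.003 0.001 0 0 0; 1 0.038 -0.003 0.001 0 0 0; 1 0.042 -0.003 0.0015 0 0 0; 1 0.045 -0.004 0.0015 0 0 0; 1 0.046 -0.004 0.0015 0 0 0")

```text
time_s: 14.28
eef_pos: [0.5657, -0.1738, 0.1209]
eef_rot: [0.003, 0.741, 0.671, 0.0]
wrist_force: [0.2, -7.9, 8.7]
opening: 0.327
grasp_force: 60.4
```

Request:
servo_tool(series="1 0.002 0 0 0 0 0; 1 0.006 0 0 0 0 0; 1 0.01 -0.001 0 0 0 0; 1 0.014 -0.001 0 0 0 0; 1 0.018 -0.001 0.0005 0 0 0; 1 0.02 -0.001 0.0005 0 0 0; 1 0.0215 -0.0013 0.0005 0 0 0; 1 0.0222 -0.0013 0.0005 0 0 0; 1 0.0222 -0.0013 0.0005 0 0 0; 1 0.0222 -0.0013 0.0005 0 0 0")

```text
time_s: 15.12
eef_pos: [0.5669, -0.1522, 0.1209]
eef_rot: [0.003, 0.741, 0.671, 0.0]
wrist_force: [-1.1, -8.1, 11.8]
opening: 0.323
grasp_force: 60.7
```

```bash
python3 chk.py 7
python3 - <<'E'
import numpy as np,cv2
a=np.load("s7.npz")["img"][100:270,200:440]
cv2.imwrite("pics/c7.png",cv2.resize(a[...,::-1],None,fx=3,fy=3))
E
```

```text
15.1167 [ 0.5669 -0.1522  0.1209] [-1.1 -8.1 11.8] [-1.25  0.26  0.05] 60.7352077960968 [0.099  0.9951]
plane slopes [-0.0065  0.001 ] 1437 z@mid 0.086 yrange [-0.1859  0.1692]
scene rim 130 (array([0.59592766, 0.13070551]), np.float64(0.025925691625493342)) [0.5959 0.1302 0.1574]
top rim 76 (array([0.59648714, 0.13011373]), np.float64(0.025900280140261276)) [0.5968 0.1305 0.1581]
```

View pics/c7.png

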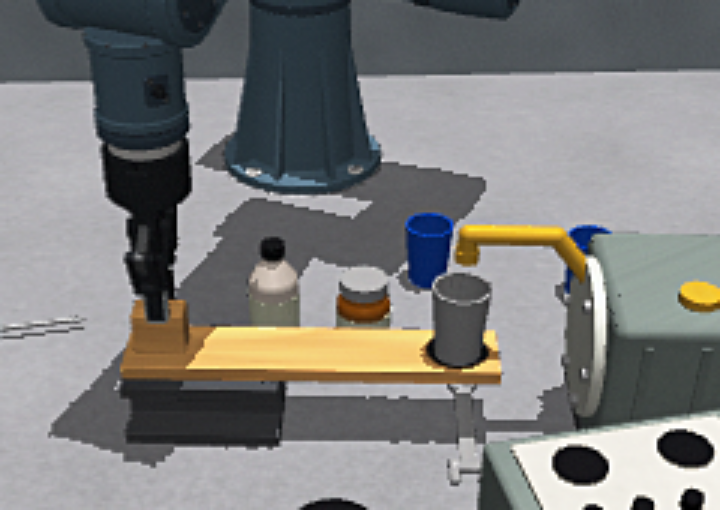

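Crop: the can is upright on the spot (460,320) right under the spout tip (466,260), and the plank is level and held. Offsets are about 2–3 mm, with 12 N of downward press. Settle, then hand in.

Request:
servo_tool(series="1 0.001 0 0 0 0 0; 1 0.001 0 0 0 0 0; 1 0.001 0 0 0 0 0; 1 0.001 0 0 0 0 0; 1 0.001 0 0 0 0 0")

```text
time_s: 15.63
eef_pos: [0.567, -0.1513, 0.1209]
eef_rot: [0.003, 0.741, 0.671, 0.0]
wrist_force: [-0.6, -7.9, 11.5]
opening: 0.322
grasp_force: 60.7
```

```bash
python3 -c "
from bench import ctrl
o=ctrl.get_obs();print(o['eef_pos'],o['wrist_force'],o['grasp_force'])
print(ctrl.hand_in())"
```

```text
[ 0.56702844 -0.1513218   0.12086436] [-0.61306496 -7.85041597 11.45820265] 60.735061168670654
the job is handed in; nothing more can be done
None
```

I handed the job in at 15.6 s: the can stands upright on the spot, 2–3 mm off the spout's centre by the cameras, and the plank is level, still gripped and pressed onto the stand with about 11 N; no verdict came back.

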